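Clip the house keys onto the red eye

TASK

Lift the key clip out of its wooden stand and snap it onto the red eye under the little plywood ledge, so that the eye's bar pushes the clip's sprung orange gate inward and the gate springs fully shut behind it. Then let go and leave the clip hanging from the red eye, not the blue one. Leave the other things on the shelf where they are.

Things in the scene. Friction and masses are not known exactly. Their poses are not given: they have to be found in the camera images.
- clip: Key clip, loose, 120 g: flat aluminium snap hook (loop of 10 mm bar, 106 long, 60 high) with a black grip on its spine. Starts upright in the stand, grip up, gate down, within 5 deg. Origin: underside, middle. x: along it to the fixed nose (x 24 to 43 on the gate side); y: thickness; z: gate to spine. Spine bar z 50-60, end bars |x| 43-53, so the clear inside is |x| < 43, z 10-50 mm.
- clip_grip (a point): Point to take the clip by, in its black flat-sided grip, at x = -5, y = 0, z = 66 mm of the clip. The grip is 14 mm thick (y), 52 mm long (x = -31 to 21 of the clip) and spans z = 50 to 78 mm. Axes as the clip's. Fingertips that reach below the grip (z under 45) would hit the eye's bar when the clip is pushed on.
- clip_entry (a point): Spot on the orange gate that should meet the eye's bar: x 12, y 0, z 5 mm of the clip. Pushed straight towards the spine through this spot (5 mm off along x does no harm), the bar slips past the gate's end when its centre is at about z = 31 mm of the clip (37 if nearer the hinge), and the gate snaps shut behind it; let go, the clip drops and swings down to hang. At z = 47 it meets the spine.
- gate (a joint): Angle of the orange sprung gate: 8 mm round bar, 46 mm long, hinged at x = -28, z = 5 mm of the clip, its end at x = 22, 2 mm short of the nose. 0 is shut; it swings only inward, towards the spine, to 1.0 rad. Closing spring: 0.06 N m shut, 0.16 N m fully open, about 1.5 to 4 N on its end.
- stand: Wooden stand, fixed, 146 x 44 mm and 38 mm high, with a slot along its x axis (112 mm long, 12 mm wide, floor at 10 mm). The clip stands in it, its origin on the slot floor and its x along the stand's x, so its nose end points away from the robot (yaw within 0.5 rad of straight ahead) and the gate is hidden in the slot. Origin: centre of its underside.
- rack: Plywood ledge on two side panels, fixed, open in front and behind. Origin: on the shelf below the eyes' bars, midway along; x away from the robot, y along the ledge. Board: x -30 to 15, y +-160, underside 235, top 260 mm up. Panels: |y| 148-160, x +-15; feet 8 mm high. It overhangs the eyes: a tool pointing straight down cannot reach them; lean it back about 40 deg to the rack's front (-x).
- eye_red_mid (a point): Middle of the red eye's bar, 150 mm above the shelf. The eye is a fixed U of 6 mm round bar: a level bar along this frame's y, 60 mm between the centres of its two legs, which go straight up 85 mm to the ledge. x points away from the robot. A red patch on the ledge's top marks it. It is at y = +65 or -65 mm of the rack, the blue one at the other.
- eye_blue_mid (a point): Middle of the bar of the blue eye, otherwise just like the red one: not to be used.
- power_bank: Glossy red power bank, 66 x 104 x 15 mm, loose; origin at the centre of its underside. Leave alone.
- key_tray: Stainless key tray, 120 x 180 x 16 mm, loose; origin at the centre of its underside. Leave alone.
- smartwatch: Matte grey smartwatch lying on its white charging disc, one piece about 44 x 130 x 19 mm, loose; origin under its centre. Leave alone.
- glass_jar: Small glass jar with clip-on lid, 72 mm across, 74 mm high, loose; origin under its centre. Leave alone.
- hair_clip: Turquoise plastic hair clip, 75 x 30 x 27 mm, loose; origin under its centre. Leave alone.
- glasses_case: Blue glasses case, 65 x 160 x 42 mm, loose; origin under its centre. Leave alone.
- gel_bottle: Clear hand-gel bottle, 48 mm across, 130 mm high, loose; origin under its centre. Leave alone.
- eye_red: The red eye as a body; origin on the shelf surface straight below the middle of its bar, axes as the rack's.
There are look-alikes about, which are no part of the job. What is shaped like the clip but green or yellow is not meant.

How it is judged:
On the way, in this order (a step that is already met when the one before it is completed fails the run):
1. the clip is lifted clear of its stand (z of clip_grip in the frame of stand above 0.115 m), for 0.1 s.
2. the red eye presses the clip's gate inward (past 0.3 rad) (value of joint gate above 0.3 rad and contact force between clip and eye_red above 0.3 N).
3. the red eye's bar is inside the clip and the gate has sprung shut (x of eye_red_mid in the frame of clip between -0.048 and 0.048 m and y of eye_red_mid in the frame of clip between -0.034 and 0.034 m and z of eye_red_mid in the frame of clip between 0.01 and 0.052 m and value of joint gate below 0.1 rad), for 0.1 s.
At the end, for the whole second after the job is handed in: The red eye's bar is inside the clip's loop (its middle within |x| < 48, |y| < 34, z = 10 to 52 mm of the clip), the gate is shut (under 0.1 rad), and the clip, let go and no longer falling (under 0.4 m/s; it may swing), hangs there with its origin over 60 mm above the shelf (all of step 3 and contact force between clip and the fingers below 0.05 N and height (world z) of clip above 0.06 m and linear speed of clip below 0.4 m/s); the robot touches nothing.
It fails at once if a thing that is to be left alone is moved more than 30 mm (distance of any of power_bank, key_tray, smartwatch, glass_jar, hair_clip, glasses_case, gel_bottle from where it was at the start of the episode above 0.03 m).
It also fails if it takes over 48 s, if anything falls off the work surface, if the arm or the gripper's body presses on something with over 40 N, if the wrist force passes 120 N, or if a joint passes its speed limit or range.

ROBOT

A 7-joint arm with a two-finger parallel gripper is mounted at the origin on the work surface. World frame = base frame: x ahead of the robot, y to its left, z up, the work surface at z = 0. Lengths are in m, angles in rad, forces in N, time in s.
With the tool pointing down it reaches from about 0.35 to 0.9 m from the base axis. Payload 7.2 kg.
Tool frame: the origin (TCP) lies between the finger pads, 19 mm behind the fingertips; this is the grasp point; z points along the fingers, y is the line along which they close (so a half turn about z gives the same grasp; the last joint's range is limited). The gripper opens to 85 mm and grips with 20 to 120 N. Pads are 22 mm wide; open, the fingers measure 114 mm over their backs; the gripper's body (76 mm by 85 mm) begins 54 mm behind the grasp point. The pads swing forward as they close: fully open they stand 13 mm farther back than shut.
Start: joints at [1.256, 0.411, -0.013, 1.596, 0.006, 1.134, -0.082], TCP at [0.153, -0.606, 0.25] pointing down, gripper open.
Joint ranges: [-2.95, 2.95], [-0.29, 1.99], [-1.47, 1.44], [0.14, 2.54], [-1.03, 4.17], [0.13, 1.85], [-2.86, 2.86]. Speed limits (rad/s): [2.39, 2.39, 3.01, 3.01, 3.14, 3.14, 3.14].

INTERFACE

Orientations are given as a rotation vector (axis times angle).
In Python, from rig import * gives the robot as it stands.
- The arm moves only by the shell command python3 -m inch 'ROWS' [OPENING] [FORCE]. ROWS is JSON, a list of rows, each an object with "translation": the shift along the tool's x, y, z in mm, a list of three; "turn": the turn about the tool's z in degrees. A call has 1 to 8 rows; each row shifts and turns the commanded pose from where the row before left it, along the tool's axes as they then stand; what a row does not reach is not made up. A row lasts 1/8 s, in which the tool goes at most 62.5 mm and 10.7 degrees, less where a joint would pass 70% of its speed; a pose out of reach is approached as far as the arm can. A call is refused whole if a number of a shift passes 62.5 or a number of a turn 10.7, either way. A call with a gripper value outside its range is refused whole. OPENING is the closure, from 0 (fully open) to 1 (shut), set as the call begins (- or left out, the last holds). The fingers move at their own pace and stop on an object; FORCE is the grip in N (left out, the last holds). Time passes only in rows, so rows that do not move let the fingers close. It gives the time, the measured TCP pose, the force, the opening and the grip force at its end, in the units of the state.
- get_state(): the state, without advancing time (a new reading comes with each control period).
- snapshot(name): name is "side" or "top"; returns (picture, depth): 420x560x3 uint8, red, green, blue; 420x560 float32, m along the optical axis (not along the pixel's ray), 0 where there is no reading.
- camera_info(name): a dict with "mtx" (3x3 intrinsics, pixels), "T" (4x4, takes a point from camera to world coordinates). Camera axes: x right, y down, z forward; pixel columns grow to the right and rows downward; lengths in m; the calibration is good to about 2 mm. A picture is of the moment at which its call begins. camera_info takes no time and is no camera call.
- hand_in(): hands the job in; it is judged then, once.
The state is a dict: "t": time; "joint_pos": joint angles; "joint_velocities": joint speeds; "effort": joint torques, N m; "tcp_pos": TCP position; "eef_rot": TCP orientation; "ft_force": force on the tool from outside, world axes, zero at the start; "wrist_torque": the same for the moment, N m; "gripper_width": opening from 0.0 (shut) to 1.0 (fully open); "grasp_force": force on a finger pad.
Only numpy, scipy, OpenCV 4.12 (cv2) and the standard library are available. Lean on these libraries where they do the work, as an engineer would, in place of code of your own. Each camera call takes 0.05 s, during which the arm holds its last target. There are 200 camera calls.

## Working session

There is one attempt and no reset: what is moved stays moved. The work goes in short steps, Python scripts to look and compute and a shell command to move; the robot and the scene stay as the last step left them, time stands still between calls to the robot, and variables do not carry over. Pictures are saved under pics/ and viewed, at most 10 in all, crops included, and the job is handed in when it is done.

```bash
mkdir -p pics; ls; python3 - <<'E'
from rig import *
import cv2,numpy as np
np.set_printoptions(precision=4,suppress=True)
print(get_state())
for n in("top","side"):
    p,d=snapshot(n); np.savez("pics/%s0.npz"%n,p=p,d=d); cv2.imwrite("pics/%s0.png"%n,p[:,:,::-1]); c=camera_info(n); print(n,c["mtx"],c["T"])
E
```

```text
pics
{'t': 0.0, 'joint_pos': array([ 1.2558,  0.4119, -0.0127,  1.597 ,  0.0056,  1.1343, -0.0822]), 'joint_velocities': array([ 0.0003,  0.0001, -0.0013, -0.    ,  0.0003,  0.0006,  0.0015]), 'effort': array([ -0.0006, -60.0624,   0.682 , -29.9418,   0.0139,   0.0103,
        -0.    ]), 'tcp_pos': array([ 0.1525, -0.6056,  0.2491]), 'eef_rot': array([-3.1161, -0.3865,  0.0005]), 'ft_force': array([0.5842, 0.3756, 0.4134]), 'wrist_torque': array([0.0189, 0.0622, 0.0536]), 'grasp_force': 0.0, 'gripper_width': 1.001243134046402}
top [[396.9524   0.     287.8298]
 [  0.     396.9524 217.8493]
 [  0.       0.       1.    ]] [[-0.0946 -0.9733  0.2092  0.3146]
 [-0.9955  0.0917 -0.0234  0.0096]
 [ 0.0036 -0.2105 -0.9776  1.1722]
 [ 0.      0.      0.      1.    ]]
side [[405.6318   0.     288.7683]
 [  0.     405.6318 215.2792]
 [  0.       0.       1.    ]] [[-0.8906 -0.299   0.3427  0.0892]
 [-0.4548  0.5819 -0.6742  0.8675]
 [ 0.0022 -0.7563 -0.6542  0.9793]
 [ 0.      0.      0.      1.    ]]
```

View pics/top0.png

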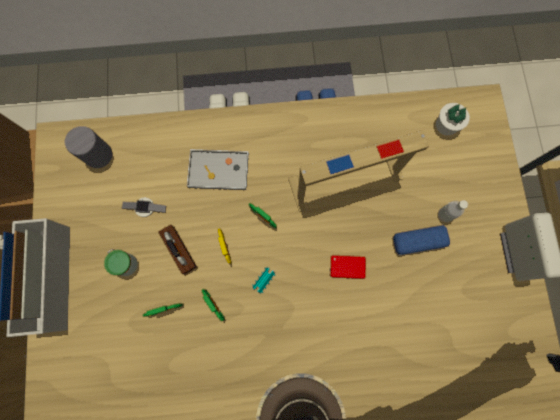

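View pics/side0.png

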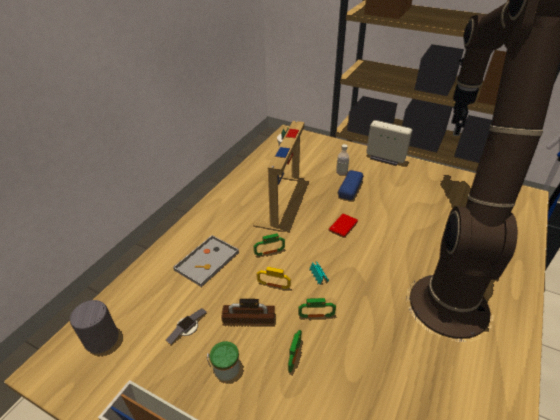

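Top view: the stand with the black-gripped clip is at (177,250), running up-left. The rack's board goes from (300,185) to (427,140), with the red patch at (390,149) and the blue at (340,164). Look-alikes for the clip: green (262,215), (213,305) and (163,310), yellow (224,246). The one in the wooden stand is mine. For red: the power bank at (348,267) is not the patch.

```bash
cat > h.py <<'E'
from rig import *
import cv2,numpy as np
from scipy.spatial.transform import Rotation as R
np.set_printoptions(precision=4,suppress=True)
def load(n):
    z=np.load("pics/%s.npz"%n); return z["p"],z["d"]
def pts(name,d):
    c=camera_info(name);K=c["mtx"];T=c["T"]
    v,u=np.mgrid[:420,:560]; X=np.stack([(u-K[0,2])/K[0,0]*d,(v-K[1,2])/K[1,1]*d,d],-1)
    return X@T[:3,:3].T+T[:3,3]
E
python3 - <<'E'
from h import *
for n,(u0,v0,u1,v1),(bx) in(("top",(150,215,205,285),0),("side",(210,285,285,335),0)):
    p,d=load(n+"0"); P=pts(n,d); s=np.zeros((420,560),bool); s[v0:v1,u0:u1]=1
    im=cv2.resize(p[v0:v1,u0:u1],None,fx=8 if n=="top" else 8,fy=8,interpolation=cv2.INTER_CUBIC); 
    cv2.imwrite("pics/crop_%s.png"%n,im[:,:,::-1])
    s&=d>0
    for nm,lo,hi in(("standtop",.03,.045),("grip",.072,.1)):
        m=s&(P[...,2]>lo)&(P[...,2]<hi); q=P[m]
        r=cv2.minAreaRect((q[:,:2]*1000).astype(np.float32)); print(n,nm,m.sum(),q.mean(0),r)
    h=cv2.cvtColor(p,cv2.COLOR_RGB2HSV)
    for nm,hm in(("red",((h[...,0]<6)|(h[...,0]>174))),("blue",(abs(h[...,0].astype(int)-112)<12))):
        m=hm&(h[...,1]>150)&(h[...,2]>60)&(P[...,2]>.22)&(P[...,2]<.3)&(P[...,0]<1.2); q=P[m]
        r=cv2.minAreaRect((q[:,:2]*1000).astype(np.float32)); print(n,nm,m.sum(),q.mean(0),np.median(q,0),r)
    b=(P[...,2]>.245)&(P[...,2]<.28)&(P[...,0]>.3)&(P[...,0]<1)&(P[...,1]>-.5)&(P[...,1]<.3)
    q=P[b]; print(n,"board",b.sum(),q.mean(0),cv2.minAreaRect((q[:,:2]*1000).astype(np.float32)))
E
python3 -m inch '[{"translation":[0,0,0],"turn":[0,0,0]}]'; python3 -m inch --help | head -30
```

```text
top standtop 545 [0.4975 0.3088 0.0385] ((499.2921142578125, 312.2518310546875), (146.71640014648438, 44.14539337158203), 26.51873016357422)
top grip 122 [0.4948 0.3089 0.0862] ((499.6669921875, 312.5462951660156), (76.73741912841797, 15.145439147949219), 26.753765106201172)
top red 280 [ 0.6578 -0.2759  0.2623] [ 0.6576 -0.2757  0.2624] ((657.6734008789062, -275.9930114746094), (31.154369354248047, 57.8312873840332), 11.289918899536133)
top blue 250 [ 0.6299 -0.1495  0.262 ] [ 0.6301 -0.149   0.2619] ((630.086181640625, -149.72406005859375), (29.687963485717773, 54.90054702758789), 14.042396545410156)
top board 2493 [ 0.6426 -0.2093  0.2606] ((645.194091796875, -212.03775024414062), (46.73606872558594, 321.2015380859375), 12.24543285369873)
side standtop 545 [0.4964 0.319  0.0363] ((498.79656982421875, 314.1664123535156), (144.13180541992188, 45.78491973876953), 26.139358520507812)
side grip 135 [0.4932 0.3139 0.083 ] ((500.9080810546875, 316.3630676269531), (68.30303192138672, 14.423047065734863), 27.866905212402344)
side red 69 [ 0.659  -0.2771  0.2601] [ 0.6583 -0.2779  0.2603] ((658.9957275390625, -278.8960266113281), (31.708969116210938, 62.04008102416992), 16.21906852722168)
side blue 60 [ 0.6299 -0.1479  0.2604] [ 0.63   -0.1482  0.2605] ((629.0235595703125, -148.87103271484375), (27.424602508544922, 48.011714935302734), 8.11366081237793)
side board 757 [ 0.6376 -0.1877  0.2582] ((644.6036987304688, -209.9227294921875), (46.127357482910156, 324.3716125488281), 12.268617630004883)invalid input
invalid input: not JSON, or not a number
```

```bash
python3 - <<'E'
from h import *
a=cv2.imread("pics/crop_top.png");b=cv2.imread("pics/crop_side.png")
W=np.zeros((560,800,3),np.uint8); a=cv2.resize(a,(330,420)); b=cv2.resize(b,(450,300)); W[:420,:330]=a; W[:300,340:790]=b
cv2.imwrite("pics/crop.png",W)
c,s=np.cos(.463),np.sin(.463)
for n,(u0,v0,u1,v1) in(("top",(150,215,205,285)),("side",(210,285,285,335))):
    p,d=load(n+"0"); P=pts(n,d); P=P[v0:v1,u0:u1].reshape(-1,3); col=p[v0:v1,u0:u1].reshape(-1,3)
    X=(P[:,0]-.499)*c+(P[:,1]-.313)*s; Y=-(P[:,0]-.499)*s+(P[:,1]-.313)*c
    for x in range(-80,81,8):
        m=(abs(X*1000-x)<4)&(abs(Y)<.02)&(P[:,2]>.02); 
        if m.sum():
            k=np.where(m)[0][np.argsort(-P[m,2])[:3]]; print(n,x,m.sum(),P[k,2],1000*Y[k].mean(),col[k].mean(0).astype(int))
E
```

```text
top -72 41 [0.0462 0.0418 0.0415] 4.0985372746900195 [87 55 29]
top -64 37 [0.0447 0.0426 0.0421] 3.424955070849773 [98 65 36]
top -56 38 [0.0524 0.045  0.0437] 5.082002322977439 [95 85 67]
top -48 45 [0.0655 0.0647 0.0639] -2.197139004437016 [124 121 107]
top -40 40 [0.0749 0.0714 0.0711] -2.029772685539683 [148 144 130]
top -32 48 [0.0903 0.0898 0.0897] -0.003606701113301423 [46 37 34]
top -24 44 [0.0925 0.092  0.0908] 0.46657917759198386 [45 38 34]
top -16 36 [0.0932 0.0927 0.0919] -1.2862432779319242 [43 38 37]
top -8 39 [0.0917 0.0909 0.0909] 0.9785572907725193 [44 35 30]
top 0 36 [0.0909 0.0906 0.0905] 0.08539494738783332 [39 31 30]
top 8 39 [0.0935 0.0918 0.0912] -3.0176413519758905 [36 34 35]
top 16 36 [0.0914 0.0903 0.0899] -1.15837195518368 [51 43 40]
top 24 22 [0.0858 0.072  0.0685] -1.242492131804172 [123 115 101]
top 32 30 [0.073  0.0722 0.0706] -0.4793139992017523 [152 147 133]
top 40 41 [0.0724 0.0721 0.0702] -1.188996691958039 [147 144 128]
top 48 34 [0.0652 0.0647 0.0611] -0.04721529450459639 [122 116 100]
top 56 30 [0.0429 0.0423 0.0419] -4.2200904304718065 [78 47 2
[... 671 characters left out ...]
0897 0.0886 0.0881] 1.0080130249810826 [41 32 23]
side 0 48 [0.0898 0.0895 0.0887] -0.741914375303832 [48 38 25]
side 8 56 [0.0888 0.0885 0.0882] 3.1599753188356043 [41 35 28]
side 16 47 [0.0899 0.0875 0.0868] 3.9544009763353296 [52 42 24]
side 24 44 [0.0864 0.0834 0.0796] 1.426655430888569 [109  88  55]
side 32 38 [0.0724 0.07   0.0686] 1.8500557207794872 [168 157 140]
side 40 41 [0.0724 0.0703 0.0668] 2.7091447352599762 [157 147 129]
side 48 40 [0.0657 0.0617 0.0607] 1.9175454297372292 [133 119 101]
side 56 30 [0.0557 0.0403 0.0402] 8.191679766865004 [76 49 30]
side 64 34 [0.0405 0.0404 0.0403] 2.3630401783716337 [75 42 22]
side 72 19 [0.0392 0.0392 0.039 ] 4.8910469660040015 [124  89  48]
```

View pics/crop.png

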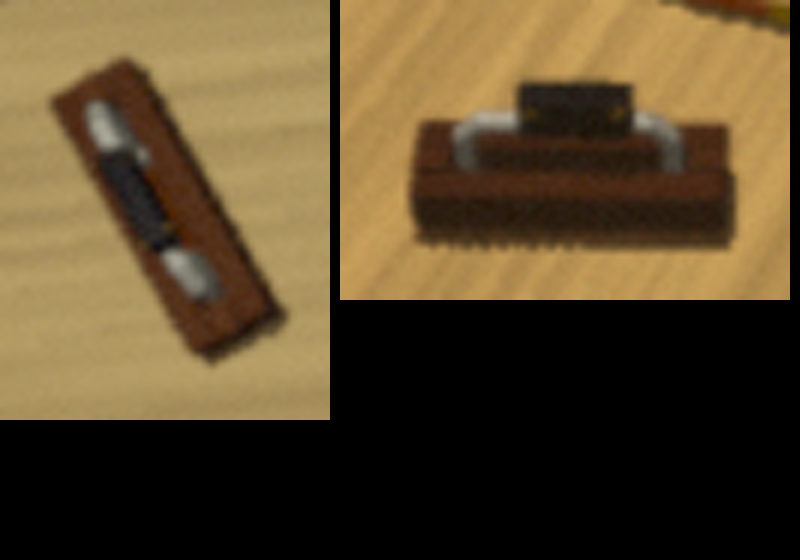

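The crop shows my clip: aluminium bar with black grip, standing in the brown stand. The end bars are straight up to rounded corners; the grip spans about (105-175, 150-250) in the left panel. The moves can't tilt the tool, and a vertical tool holding the grip would hit the ledge. So I'll hold the clip by its rear end bar, with the tool axis at about clip x −56. That keeps the gripper in front of the ledge.

```bash
cat >> h.py <<'E'
def go(p,az):  # remaining move in tool axes (mm) for target point (m) and tool-x azimuth (rad)
    s=get_state(); M=R.from_rotvec(s["eef_rot"]).as_matrix(); a=np.arctan2(M[1,0],M[0,0])
    print("t",s["t"],"tcp",s["tcp_pos"],"az",a,"z",M[:,2],"| tool mm",(np.array(p)-s["tcp_pos"])@M*1000,"turn",np.degrees(a-az),"F",s["ft_force"],"w",s["gripper_width"],"g",s["grasp_force"])
E
python3 -m inch '[{"translation":[42,-45,0],"turn":0},{"translation":[42,-45,0],"turn":0},{"translation":[42,-45,0],"turn":0},{"translation":[42,-45,0],"turn":0},{"translation":[42,-45,0],"turn":0},{"translation":[42,-45,0],"turn":0},{"translation":[42,-45,0],"turn":0},{"translation":[42,-45,0],"turn":0}]' 0 && python3 -c "
from h import *
go((.448,.2875,.15),.463)"
```

```text
t: 1.1
tcp_pos: [0.3911, -0.1731, 0.2501]
eef_rot: [3.117, 0.386, 0.0]
ft_force: [1.7, -0.9, -0.6]
gripper_width: 1.001
grasp_force: 0.0
t 1.1 tcp [ 0.3911 -0.1731  0.2501] az 0.2465947323581648 z [ 0.0003 -0.0004 -1.    ] | tool mm [ 167.6222 -432.7935   99.901 ] turn -12.39910850027616 F [ 1.6736 -0.8857 -0.5945] w 1.0006542840914268 g 0.0
```

```bash
python3 -m inch '[{"translation":[21,-54,0],"turn":0},{"translation":[21,-54,0],"turn":0},{"translation":[21,-54,0],"turn":0},{"translation":[21,-54,0],"turn":0},{"translation":[21,-54,0],"turn":0},{"translation":[21,-54,0],"turn":0},{"translation":[21,-54,0],"turn":0},{"translation":[21,-52,0],"turn":0}]' && python3 -m inch '[{"translation":[0,0,45],"turn":-6.2},{"translation":[0,0,45],"turn":-6.2},{"translation":[0,0,0],"turn":0}]' && python3 -c "
from h import *
go((.448,.2875,.062),.463)
for n in('top','side'):
    p,d=snapshot(n); np.savez('pics/%s1.npz'%n,p=p,d=d); cv2.imwrite('pics/%s1.png'%n,p[:,:,::-1])
    P=pts(n,d); q=(P-[.448,.2875,.16]); c,s=np.cos(.463),np.sin(.463)
    X=q[...,0]*c+q[...,1]*s; Y=-q[...,0]*s+q[...,1]*c; Z=q[...,2]
    for z in range(-20,260,20):
        m=(abs(Z*1000-z)<10)&(abs(X)<.12)&(abs(Y)<.12)
        if m.sum()>5: print(n,z,m.sum(),'x',np.percentile(X[m]*1000,[1,99]),'y',np.percentile(Y[m]*1000,[1,99]))
"
```

```text
t: 2.1
tcp_pos: [0.4484, 0.2847, 0.2497]
eef_rot: [3.117, 0.386, -0.0]
ft_force: [1.3, -0.2, -0.5]
gripper_width: 1.001
grasp_force: 0.0
t: 2.48
tcp_pos: [0.4465, 0.2817, 0.157]
eef_rot: [3.056, 0.72, -0.011]
ft_force: [-0.6, 0.2, 1.0]
gripper_width: 1.0
grasp_force: 0.0
t 2.475 tcp [0.4465 0.2817 0.157 ] az 0.4630493587912057 z [-0.0063 -0.0032 -1.    ] | tool mm [ 4.6251 -4.5646 94.9932] turn 0.002828050417951527 F [-0.593   0.199   0.9575] w 0.9999068386526181 g 0.0
top 40 18 x [-15.4421   7.676 ] y [-78.2449 -68.2993]
top 60 23 x [-14.6161   9.1677] y [-77.4512 -67.4922]
top 80 28 x [-14.2117   9.0519] y [-74.9021 -58.4586]
top 100 52 x [-13.6636  10.4092] y [-72.6365 -58.9671]
side 0 22 x [-11.0236   9.407 ] y [43.9962 53.851 ]
side 20 16 x [-11.3499   5.884 ] y [45.5898 54.5693]
side 40 47 x [-12.9839  10.5372] y [44.2616 72.7871]
side 60 75 x [-17.1272  14.4821] y [18.5702 70.9158]
side 80 136 x [-19.2329  17.333 ] y [10.5921 69.1367]
side 100 139 x [-23.6021  12.0759] y [23.2438 65.8573]
side 120 171 x [-36.4212  34.8816] y [ 6.455  35.8292]
side 140 183 x [-36.625   33.8355] y [ 4.9885 35.1213]
side 160 157 x [-36.6804  35.5671] y [ 3.2874 34.784 ]
side 180 236 x [-39.4456  38.2127] y [ 1.5312 38.9527]
side 200 235 x [-39.2552  37.3397] y [ 3.0249 37.5136]
side 220 202 x [-37.6488  35.5819] y [ 6.6915 40.1802]
side 240 264 x [-37.8005  36.0174] y [ 6.0559 49.4984]
```

```bash
python3 -m inch '[{"translation":[5,-5,40],"turn":0},{"translation":[0,0,0],"turn":0},{"translation":[0,0,0],"turn":0}]' && python3 -c "
from h import *
go((.449,.288,.065),.463)"
```

```text
t: 2.95
tcp_pos: [0.4514, 0.2903, 0.1221]
eef_rot: [-3.058, -0.72, -0.003]
ft_force: [-0.1, 0.4, 0.9]
gripper_width: 1.001
grasp_force: 0.0
t 2.95 tcp [0.4514 0.2903 0.1221] az 0.4623082057641541 z [ 0.0019  0.001  -1.    ] | tool mm [-3.3019  1.0332 57.0443] turn -0.039636890005449205 F [-0.1001  0.4421  0.9491] w 1.0009719287767478 g 0.0
```

```bash
python3 -m inch '[{"translation":[-3,1,30],"turn":0},{"translation":[0,0,27],"turn":0},{"translation":[0,0,0],"turn":0},{"translation":[0,0,0],"turn":0}]' && python3 -c "
from h import *
go((.449,.288,.065),.463)
p,d=snapshot('side'); cv2.imwrite('pics/s2.png',cv2.resize(p[210:350,170:330],None,fx=4.5,fy=4.2,interpolation=2)[:,:,::-1])"
```

```text
t: 3.45
tcp_pos: [0.4493, 0.2883, 0.0649]
eef_rot: [-3.057, -0.721, -0.004]
ft_force: [0.2, 0.4, 0.5]
gripper_width: 1.005
grasp_force: 0.0
t 3.45 tcp [0.4493 0.2883 0.0649] az 0.4629227063668097 z [ 0.002   0.0013 -1.    ] | tool mm [-0.3924  0.175  -0.1493] turn -0.004428598965037166 F [0.1503 0.3972 0.4532] w 1.0053244208571255 g 0.0
```

View pics/s2.png

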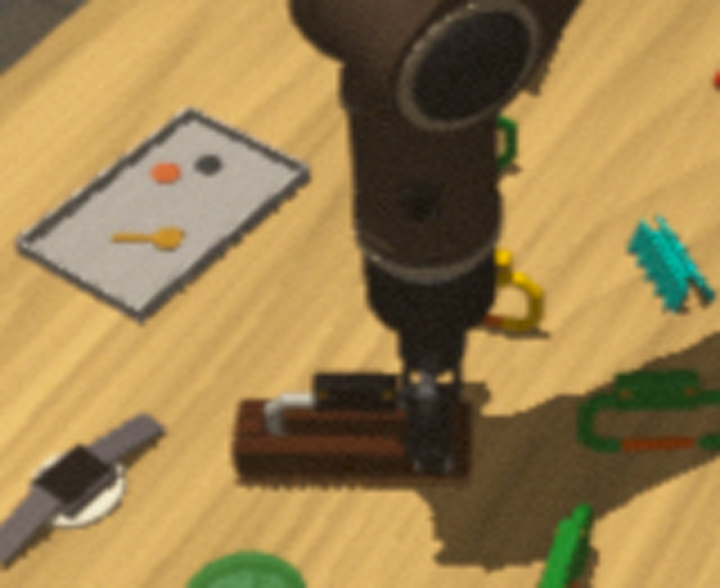

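The fingers stand astride the clip's rear end bar, at about (430,420), with the grip to the left. Closing now.

```bash
python3 -m inch '[{"translation":[0,0,0],"turn":0},{"translation":[0,0,0],"turn":0},{"translation":[0,0,0],"turn":0},{"translation":[0,0,0],"turn":0},{"translation":[0,0,0],"turn":0},{"translation":[0,0,0],"turn":0}]' 1 100 && python3 -m inch '[{"translation":[0,0,-15],"turn":0},{"translation":[0,0,-35],"turn":0},{"translation":[0,0,-50],"turn":0},{"translation":[0,0,-50],"turn":0},{"translation":[0,0,-50],"turn":0},{"translation":[0,0,0],"turn":0},{"translation":[0,0,0],"turn":0}]' && python3 -c "
from h import *
go((.449,.288,.265),.463)
p,d=snapshot('side'); np.savez('pics/side3.npz',p=p,d=d); cv2.imwrite('pics/s3.png',cv2.resize(p[130:290,130:330],None,fx=4,fy=3.7,interpolation=2)[:,:,::-1])"
```

```text
t: 4.25
tcp_pos: [0.4484, 0.2876, 0.0632]
eef_rot: [3.057, 0.721, 0.0]
ft_force: [-2.3, -2.2, 4.7]
gripper_width: 0.069
grasp_force: 98.2
t: 5.12
tcp_pos: [0.4481, 0.2871, 0.2627]
eef_rot: [3.057, 0.721, -0.001]
ft_force: [-0.2, -0.8, -2.2]
gripper_width: 0.063
grasp_force: 98.0
t 5.125 tcp [0.4481 0.2871 0.2627] az 0.4631304025933299 z [-0.0002 -0.0007 -1.    ] | tool mm [ 1.2441 -0.3913 -2.3182] turn 0.007471518235361749 F [-0.2202 -0.7548 -2.223 ] w 0.06289774908989282 g 97.9995721578598
```

View pics/s3.png

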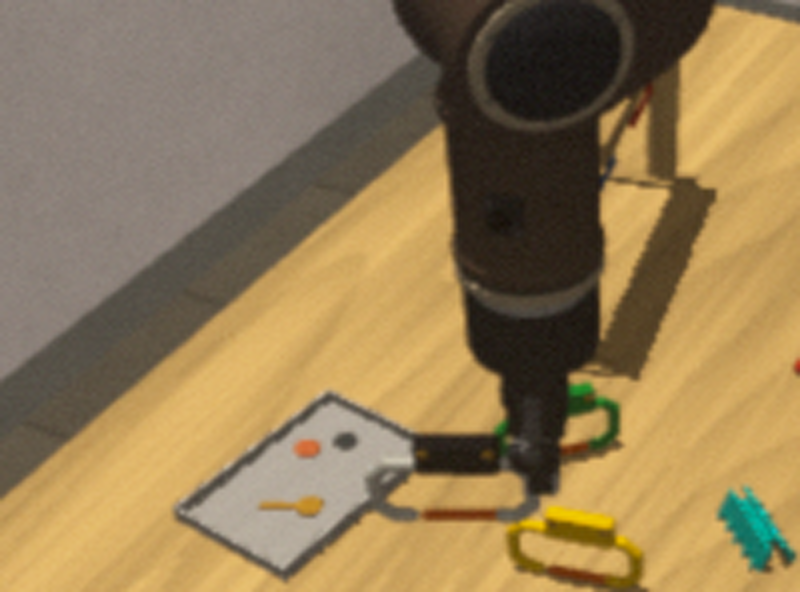

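The clip is held by its rear bar and level, with the orange gate at about (460,515) in the crop. I'll measure its pose in the tool frame.

```bash
python3 - <<'E'
from h import *
st=get_state(); M=R.from_rotvec(st["eef_rot"]).as_matrix(); o=st["tcp_pos"]
p,d=snapshot("top"); np.savez("pics/top3.npz",p=p,d=d)
for n in("top","side"):
    p,d=load(n+"3"); P=(pts(n,d)-o)@M*1000
    m=(P[...,0]>14)&(P[...,0]<130)&(abs(P[...,1])<14)&(abs(P[...,2])<75)
    dark=p.max(2)<75
    h=cv2.cvtColor(p,cv2.COLOR_RGB2HSV); og=m&(h[...,0]<12)&(h[...,1]>150)
    for x in range(18,130,8):
        k=m&(abs(P[...,0]-x)<4); q=P[k]
        if len(q)>2: print(n,x,len(q),"z lo/hi",np.percentile(q[:,2],[3,97]),"y",np.median(q[:,1]),"dark",dark[k].mean())
    print(n,"xmax",np.percentile(P[m][:,0],99)); q=P[og]; print("gate",len(q),q.mean(0) if len(q) else 0, np.percentile(q[:,0],[2,98]) if len(q) else 0)
E
```

```text
top 66 6 z lo/hi [-21.0744  39.7087] y 7.135760225418279 dark 0.8333333333333334
top 74 13 z lo/hi [-25.8771  47.8667] y 6.118319917285927 dark 0.3076923076923077
top 82 13 z lo/hi [-7.4912 47.5539] y 2.11310447234826 dark 0.07692307692307693
top 90 23 z lo/hi [-8.066  47.8068] y 1.5626116213951724 dark 0.043478260869565216
top 98 35 z lo/hi [-6.3831 45.9883] y 2.0144839761513795 dark 0.0
top 106 14 z lo/hi [ 1.038  34.4467] y 3.499725765621596 dark 0.0
top xmax 107.50331564883354
gate 0 0 0
side 18 16 z lo/hi [-0.794  47.9167] y -3.7631474172882307 dark 0.0625
side 26 44 z lo/hi [-24.2752  47.9416] y -4.203255179617745 dark 0.4090909090909091
side 34 50 z lo/hi [-25.1992  48.3841] y -5.856631015901572 dark 0.62
side 42 49 z lo/hi [-25.5562  47.997 ] y -6.30747885569986 dark 0.673469387755102
side 50 49 z lo/hi [-25.5321  49.5904] y -5.974916266134553 dark 0.673469387755102
side 58 48 z lo/hi [-24.9398  48.5088] y -5.46390416450521 dark 0.6875
side 66 51 z lo/hi [-24.05    49.8791] y -5.383311910314605 dark 0.6470588235294118
side 74 43 z lo/hi [-24.8541  49.7821] y -5.86344910566425 dark 0.4186046511627907
side 82 21 z lo/hi [-6.2877 50.3895] y -3.1759840659473597 dark 0.0
side 90 24 z lo/hi [-5.4859 48.6698] y -3.0037546911842963 dark 0.0
side 98 38 z lo/hi [-3.469  46.6191] y -3.355264109134626 dark 0.0
side 106 37 z lo/hi [ 1.409  40.7203] y -3.8363074652609352 dark 0.0
side xmax 108.06173354637262
gate 12 [52.6367 -1.6323 45.6579] [36.385 71.507]
```

```bash
python3 - <<'E'
from h import *
st=get_state(); M=R.from_rotvec(st["eef_rot"]).as_matrix(); o=st["tcp_pos"]
c=camera_info("side");K=c["mtx"];T=c["T"]
A=np.mean([snapshot("side")[0].astype(float) for _ in range(4)],0)
B=cv2.resize(A[200:280,200:275],None,fx=6,fy=6,interpolation=cv2.INTER_CUBIC).clip(0,255).astype(np.uint8)
cv2.imwrite("pics/b4.png",B[:,:,::-1])
v,u=np.mgrid[:B.shape[0],:B.shape[1]]; U=(u+.5)/6-.5+200; V=(v+.5)/6-.5+200
ray=np.stack([(U-K[0,2])/K[0,0],(V-K[1,2])/K[1,1],np.ones_like(U)],-1)@T[:3,:3].T@M
cam=(T[:3,3]-o)@M
def onplane(y): 
    t=(y/1000-cam[1])/ray[...,1]; return (cam+ray*t[...,None])*1000
h=cv2.cvtColor(B,cv2.COLOR_RGB2HSV)
for nm,yp,m in(("gate",-4,(h[...,0]<14)&(h[...,1]>160)&(h[...,2]>70)),("grip",-7,B.max(2)<70)):
    Q=onplane(yp); m&=(Q[...,0]>20)&(Q[...,0]<80)&(Q[...,2]>(35 if nm=="gate" else -30))&(Q[...,2]<(60 if nm=="gate" else 8))
    q=Q[m]; print(nm,len(q),np.percentile(q[:,0],[1,99]),"z",np.percentile(q[:,2],[1,99]))
    X=[];lo=[];hi=[]
    for x in range(30,72,3):
        k=q[abs(q[:,0]-x)<1.5,2]
        if len(k)>5: X.append(x);lo.append(np.percentile(k,3));hi.append(np.percentile(k,97))
    print(" top",np.polyfit(X,lo,1)," bot",np.polyfit(X,hi,1)," mid at50",np.mean(lo),np.mean(hi))
E
```

```text
gate 1295 [31.6613 74.3162] z [40.6032 48.3181]
 top [ 0.0036 40.8224]  bot [ 0.0286 46.5776]  mid at50 41.00145816119977 47.99345542807772
grip 6442 [21.4083 74.309 ] z [-29.6712  -0.6678]
 top [  0.0087 -29.492 ]  bot [-0.0034 -1.0354]  mid at50 -29.063296767537516 -1.203682156540291
```

```bash
python3 -m inch '[{"translation":[-30,0,0],"turn":7},{"translation":[-30,0,0],"turn":7.3},{"translation":[0,0,0],"turn":0}]' && python3 -c "
from h import *
go((.42,-.10,.24),.2138);go((.5097,-.3074,.208),.2138)"
```

```text
t: 5.8
tcp_pos: [0.3916, 0.2637, 0.2628]
eef_rot: [3.122, 0.335, -0.001]
ft_force: [1.2, 0.7, -1.7]
gripper_width: 0.063
grasp_force: 98.1
t 5.8 tcp [0.3916 0.2637 0.2628] az 0.2138479807370361 z [-0.0003 -0.0015 -1.    ] | tool mm [-49.4241 361.3803  23.321 ] turn 0.0027490937300956742 F [ 1.1847  0.7371 -1.7344] w 0.06334494204065956 g 98.12015175819397
t 5.8 tcp [0.3916 0.2637 0.2628] az 0.2138479807370361 z [-0.0003 -0.0015 -1.    ] | tool mm [ -5.762  583.0478  55.6012] turn 0.0027490937300956742 F [ 1.1847  0.7371 -1.7344] w 0.06334494204065956 g 98.12015175819397
```

```bash
python3 -m inch '[{"translation":[-2,53,0],"turn":0},{"translation":[-2,53,0],"turn":0},{"translation":[-2,53,0],"turn":0},{"translation":[-2,53,0],"turn":0},{"translation":[0,53,0],"turn":0},{"translation":[0,53,0],"turn":0},{"translation":[0,53,0],"turn":0},{"translation":[0,53,0],"turn":0}]' && python3 -m inch '[{"translation":[0,53,15],"turn":0},{"translation":[0,53,20],"turn":0},{"translation":[0,53,20],"turn":0},{"translation":[0,0,0],"turn":0},{"translation":[0,0,0],"turn":0}]' && python3 -c "
from h import *
go((.5097,-.3074,.208),.2138)
for n in('top','side'):
    p,d=snapshot(n); np.savez('pics/%s5.npz'%n,p=p,d=d)
    if n=='side': cv2.imwrite('pics/s5.png',cv2.resize(p[100:250,240:400],None,fx=4.5,fy=4,interpolation=2)[:,:,::-1])
"
```

```text
t: 6.8
tcp_pos: [0.4762, -0.154, 0.2628]
eef_rot: [3.123, 0.337, 0.0]
ft_force: [1.6, 0.2, -0.7]
gripper_width: 0.065
grasp_force: 98.2
t: 7.42
tcp_pos: [0.5093, -0.3069, 0.2072]
eef_rot: [-3.122, -0.336, 0.001]
ft_force: [-0.1, 1.0, -3.0]
gripper_width: 0.065
grasp_force: 98.3
t 7.425 tcp [ 0.5093 -0.3069  0.2072] az 0.21453682770117904 z [-0.0009  0.0013 -1.    ] | tool mm [ 0.2291  0.6039 -0.8103] turn 0.04221711750588643 F [-0.0673  1.0084 -2.9774] w 0.06480073288692856 g 98.33359658718109
```

View pics/s5.png

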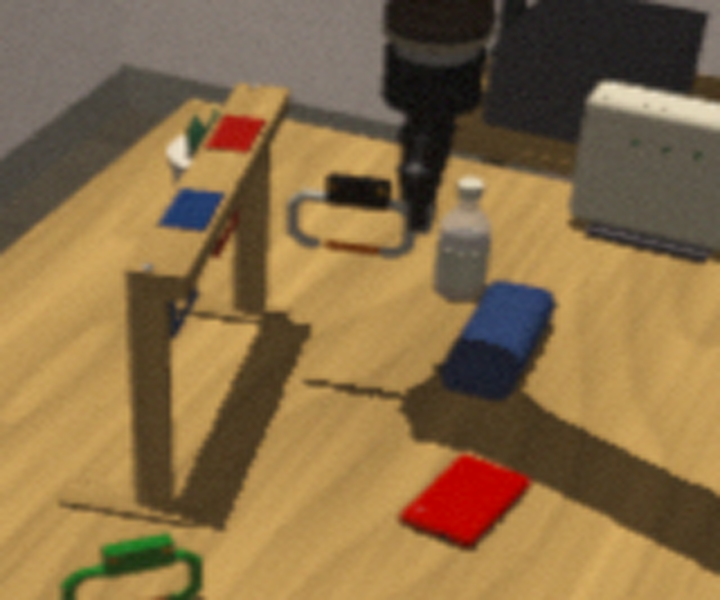

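The picture shows the clip upright in front of the rack. The red eye's bar is at about (225,237), the blue one at (185,315), and the clip's gate at (350,247). I'll compare bar height and gate height in this one camera.

```bash
python3 - <<'E'
from h import *
a=.2138; Rk=np.array([[np.cos(a),-np.sin(a),0],[np.sin(a),np.cos(a),0],[0,0,1]]); E=np.array([.666,-.2735,0])
c=camera_info("side");K=c["mtx"];T=c["T"]
p,d=load("side5"); P=(pts("side",d)-E)@Rk*1000
h=cv2.cvtColor(p,cv2.COLOR_RGB2HSV)
red=((h[...,0]<8)|(h[...,0]>172))&(h[...,1]>110)
box=np.zeros((420,560),bool); box[145:175,275:300]=1
m=red&box&(P[...,2]<215)
for v,u in np.argwhere(m): print((u,v),P[v,u].round(),p[v,u])
# bottom of clip: rows below per column, plane at clip's y
tcp=(get_state()["tcp_pos"]-E)@Rk*1000; print("tcp rack",tcp)
q=(P-tcp); k=(abs(q[...,1])<14)&(q[...,0]>18)&(q[...,0]<115)&(q[...,2]>-60)&(q[...,2]<40)
for x in range(20,112,8):
    s=k&(abs(q[...,0]-x)<4); 
    if s.sum()>3: print(x,s.sum(),np.percentile(q[s][:,2],[4,96]),np.median(q[s][:,1]))
p,d=load("top5"); P=(pts("top",d)-E)@Rk*1000
q=(P-tcp); k=(abs(q[...,1])<14)&(q[...,0]>18)&(q[...,0]<115)&(q[...,2]>-30)&(q[...,2]<40)
print("top y",np.median(q[k],0),np.percentile(q[k][:,0],[1,99]))
E
```

```text
(np.int64(292), np.int64(153)) [ -2. -24. 162.] [72 35 23]
(np.int64(292), np.int64(154)) [ -1. -30. 154.] [74 34 21]
(np.int64(288), np.int64(161)) [ -1.  30. 161.] [68 32 21]
(np.int64(288), np.int64(162)) [ -3.  37. 161.] [81 37 24]
tcp rack [-159.5953    1.4655  208.2814]
20 9 [-52.0237   4.6473] 3.9523896432577477
28 23 [-51.4126  23.8055] 5.5347578606805365
36 22 [-52.1597  23.4705] 6.122246407405126
44 28 [-51.5104  23.0817] 5.846520497310889
52 20 [-47.6971  23.361 ] 5.828274898172729
60 20 [-52.1702  22.6531] 5.934813023889436
68 26 [-51.7233  22.7152] 5.069341174548059
76 15 [-49.2497  20.7843] 4.5938244699518505
84 12 [-48.9191   4.0415] 3.7844405160450423
92 12 [-51.913    4.3381] 2.241549781485669
100 20 [-50.5874  -1.5222] 3.671817015141229
108 13 [-43.1864  -6.3115] 3.138362582741678
top y [60.2185  2.9442 17.4278] [ 25.8498 106.5334]
```

```bash
cat >> h.py <<'E'
def rk():
    a=.2138; Rk=np.array([[np.cos(a),-np.sin(a),0],[np.sin(a),np.cos(a),0],[0,0,1]]); s=get_state()
    print("tcp in eye frame",(s["tcp_pos"]-[.666,-.2735,0])@Rk*1000,"F",s["ft_force"]@Rk,"g",s["grasp_force"])
E
python3 -m inch '[{"translation":[12,0,0],"turn":0},{"translation":[12,0,0],"turn":0},{"translation":[12,0,0],"turn":0},{"translation":[12,0,0],"turn":0},{"translation":[0,0,0],"turn":0}]' && python3 -c "
from h import *
rk()"
python3 -m inch '[{"translation":[10,0,0],"turn":0},{"translation":[10,0,0],"turn":0},{"translation":[0,0,0],"turn":0}]' && python3 -c "
from h import *
rk()"
```

```text
t: 8.15
tcp_pos: [0.5571, -0.2962, 0.2078]
eef_rot: [-3.123, -0.337, -0.001]
ft_force: [-0.4, 0.2, -1.9]
gripper_width: 0.068
grasp_force: 98.3
tcp in eye frame [-111.2125    0.8798  207.7588] F [-0.342   0.2634 -1.894 ] g 98.32659959793091
t: 8.52
tcp_pos: [0.5764, -0.2923, 0.2079]
eef_rot: [-3.123, -0.336, -0.001]
ft_force: [-0.5, 0.8, -2.0]
gripper_width: 0.067
grasp_force: 98.3
tcp in eye frame [-91.5261   0.6813 207.9035] F [-0.3462  0.8873 -2.029 ] g 98.32761704921722
```

```bash
python3 -m inch '[{"translation":[10,0,0],"turn":0},{"translation":[11,0,0],"turn":0},{"translation":[0,0,0],"turn":0},{"translation":[0,0,0],"turn":0}]' && python3 -c "
from h import *
rk()
p,d=snapshot('side'); np.savez('pics/side6.npz',p=p,d=d); cv2.imwrite('pics/s6.png',cv2.resize(p[110:190,250:350],None,fx=7,fy=7,interpolation=2)[:,:,::-1])"
```

```text
t: 9.02
tcp_pos: [0.5959, -0.2884, 0.2078]
eef_rot: [-3.124, -0.335, 0.001]
ft_force: [0.0, -1.2, -1.9]
gripper_width: 0.069
grasp_force: 98.3
tcp in eye frame [-71.6227   0.3318 207.7922] F [-0.2307 -1.1941 -1.8739] g 98.32115828990936
```

View pics/s6.png

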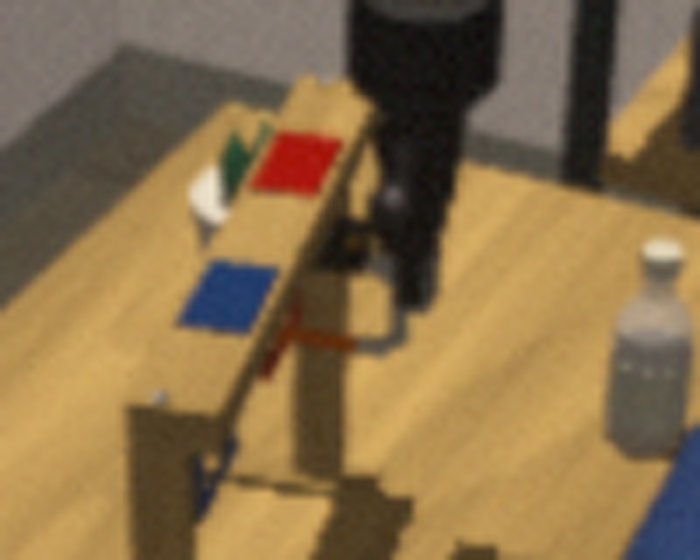

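The clip is under the ledge with its gate just above the red bar (about (285,330)), and the tool is in front of the board. Next I shift 3 mm forward and push down.

```bash
python3 -m inch '[{"translation":[3,0,0],"turn":0},{"translation":[0,0,5],"turn":0},{"translation":[0,0,5],"turn":0},{"translation":[0,0,5],"turn":0},{"translation":[0,0,5],"turn":0},{"translation":[0,0,0],"turn":0}]' && python3 -c "
from h import *
rk()"; python3 -m inch '[{"translation":[0,0,5],"turn":0},{"translation":[0,0,5],"turn":0},{"translation":[0,0,5],"turn":0},{"translation":[0,0,0],"turn":0}]' && python3 -c "
from h import *
rk()"
```

```text
t: 9.82
tcp_pos: [0.5988, -0.2876, 0.1875]
eef_rot: [-3.123, -0.335, 0.001]
ft_force: [-0.3, 0.3, 0.5]
gripper_width: 0.072
grasp_force: 98.8
tcp in eye frame [-68.682    0.4627 187.523 ] F [-0.1807  0.3529  0.5012] g 98.78069221973419
t: 10.32
tcp_pos: [0.5979, -0.2878, 0.1719]
eef_rot: [-3.123, -0.335, 0.004]
ft_force: [-2.3, 0.1, -0.1]
gripper_width: 0.066
grasp_force: 98.5
tcp in eye frame [-69.6108   0.446  171.9272] F [-2.2653  0.5773 -0.1042] g 98.52204144001007
```

```bash
python3 -m inch '[{"translation":[0,0,4],"turn":0},{"translation":[0,0,4],"turn":0},{"translation":[0,0,0],"turn":0},{"translation":[0,0,0],"turn":0}]' && python3 -c "
from h import *
rk()
p,d=snapshot('side'); np.savez('pics/side7.npz',p=p,d=d); cv2.imwrite('pics/s7.png',cv2.resize(p[125:185,265:335],None,fx=9,fy=9,interpolation=2)[:,:,::-1])"
```

```text
t: 10.82
tcp_pos: [0.5992, -0.2876, 0.1649]
eef_rot: [-3.124, -0.335, -0.001]
ft_force: [0.1, -0.8, -1.5]
gripper_width: 0.064
grasp_force: 98.3
tcp in eye frame [-68.2323   0.3742 164.9479] F [-0.0362 -0.7877 -1.5441] g 98.27551066875458
```

View pics/s7.png

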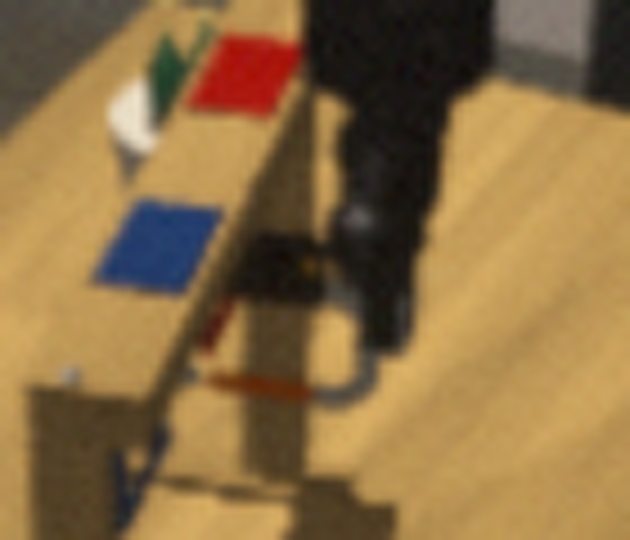

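The force has dropped back to free weight and the gate lies straight and shut at about (260,385), below the red bar at (215,325). Now I let go and back out.

```bash
python3 -m inch '[{"translation":[0,0,0],"turn":0},{"translation":[0,0,0],"turn":0},{"translation":[0,0,0],"turn":0},{"translation":[0,0,0],"turn":0},{"translation":[0,0,0],"turn":0},{"translation":[0,0,0],"turn":0},{"translation":[0,0,0],"turn":0}]' 0 20 && python3 -m inch '[{"translation":[-25,0,0],"turn":0},{"translation":[-45,0,0],"turn":0},{"translation":[-45,0,0],"turn":0},{"translation":[-30,0,-20],"turn":0},{"translation":[0,0,0],"turn":0},{"translation":[0,0,0],"turn":0},{"translation":[0,0,0],"turn":0},{"translation":[0,0,0],"turn":0}]' && python3 -c "
from h import *
rk()
p,d=snapshot('side'); np.savez('pics/side8.npz',p=p,d=d); cv2.imwrite('pics/s8.png',cv2.resize(p[110:210,250:370],None,fx=6,fy=6,interpolation=2)[:,:,::-1])"
```

```text
t: 11.75
tcp_pos: [0.599, -0.2878, 0.165]
eef_rot: [3.124, 0.335, 0.0]
ft_force: [-0.1, -0.0, 0.2]
gripper_width: 0.996
grasp_force: 0.0
t: 12.75
tcp_pos: [0.4579, -0.3179, 0.1844]
eef_rot: [-3.123, -0.337, 0.001]
ft_force: [-0.3, -0.1, 0.6]
gripper_width: 0.998
grasp_force: 0.0
tcp in eye frame [-212.8062    0.7784  184.4179] F [-0.3429 -0.0682  0.5752] g 0.0
```

View pics/s8.png

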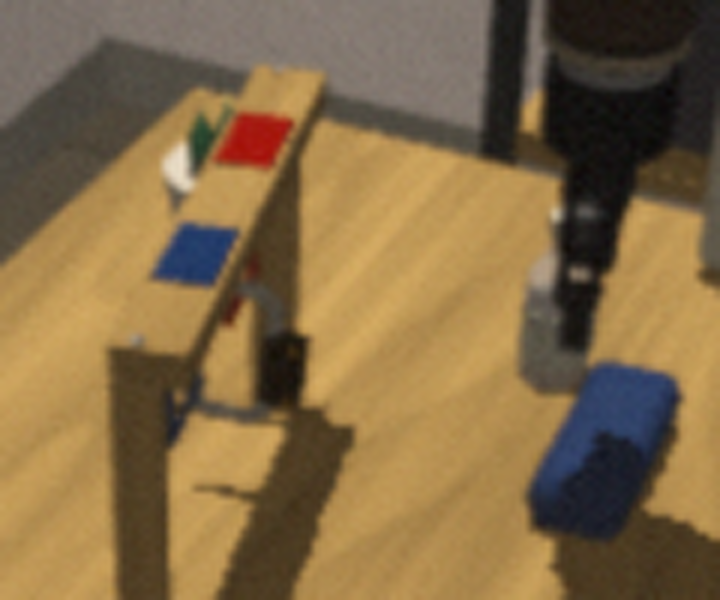

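The clip hangs from the red bar at about (245,285), nose end up, with the gripper well clear. I'll let the swing die down, then hand in.

```bash
for i in 1 2 3; do python3 -m inch '[{"translation":[0,0,0],"turn":0},{"translation":[0,0,0],"turn":0},{"translation":[0,0,0],"turn":0},{"translation":[0,0,0],"turn":0},{"translation":[0,0,0],"turn":0},{"translation":[0,0,0],"turn":0},{"translation":[0,0,0],"turn":0},{"translation":[0,0,0],"turn":0}]' >/dev/null; done; python3 -c "
from h import *
a=snapshot('side')[0].astype(int);b=[snapshot('side')[0].astype(int) for _ in range(3)][-1]
print('change near clip',abs(a-b)[140:185,280:305].mean(),'elsewhere',abs(a-b)[300:400].mean())
print(hand_in())"
```

```text
change near clip 6.482666666666667 elsewhere 2.124422619047619
the job is handed in; nothing more can be done
None
```

The clip is hanging from the red eye and I've handed the job in; no verdict came back. In the last pictures the gate was shut, the gripper was clear and the clip was still swinging a little.

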